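# Find the sold crate by the stamp under it and push it into the pick-up lane

## Task

Two identical small wooden parts crates stand on the market stall, one on either side of the pick-up lane, and the sold one has an ink stamp underneath. Tip each crate over towards yourself with your fingertips so that it lies on its side with its underside facing the customers across the table, then push the stamped one, still lying like that, sideways into the lane between the two white tape lines and leave the other lying where it went over. Everything is done by pushing: do not pick up or carry a crate, and leave the other goods on the stall where they are.

Things in the scene. Friction and masses are not known exactly. Their poses are not given: they have to be found in the camera images.
- crate_a: One of two identical closed light wooden crates, 95 mm deep (its x), 130 wide (its y), 140 high (its z), flat rigid faces, 0.4 to 0.85 kg, packed low (centre of mass about 45 mm up). Origin: centre of the underside. Starts upright beside the lane (left or right), x pointing away from the robot within 0.3 rad. 
- crate_b: The other crate, looking the same from outside: closed light wooden crate, 95 mm deep (its x), 130 wide (its y), 140 high (its z), flat rigid faces, 0.4 to 0.85 kg, packed low (centre of mass about 45 mm up). Origin: centre of the underside. Starts upright beside the lane (left or right), x pointing away from the robot within 0.3 rad. 
- crate_a_mid (a point): Centre of crate_a's box, 70 mm from the centre of its underside along its z. Behaviour of both crates: pushed towards the robot on the far face, 110 to 125 mm up, a crate tips about its near lower edge, sliding little, and goes over by itself beyond about 45 degrees.
- crate_b_mid (a point): Centre of crate_b's box, 70 mm from the centre of its underside along its z. A crate tipped towards the robot lies with its z pointing at the robot: 140 mm long away from the robot, 130 mm wide, 95 mm high, its underside standing upright and facing the customers. Lying so, it slides under a sideways push of 2 to 6 N.
- stamp (a point): Centre of the ink stamp: a black ring 76 mm across with a black cog in it, on the bare wooden underside of the one stamped crate (at the centre of that underside). The other crate's underside is plain wood. Out of sight until the crate is tipped.
- lane: The pick-up lane: the strip of black table between two white tape lines that run away from the robot to the customers' (far) edge. Lines 22 mm wide, 500 mm long, flat on the table; 250 mm free between them. Origin: centre of the lane on the table surface; x along the lane towards the customers, y across it to the left.
- lane_front (a point): A point on the middle line of the lane towards its customers' end, 200 mm from the lane's origin along its x, on the table surface.
- coupe: Bystander (leave alone): cream model car, 180 long, 72 wide, 53 high, on its wheels beyond the left crate, towards the customers; origin under its centre, its x axis along its length.
- cased_van: Bystander (leave alone): model van in a clear display case with a dark wooden base, 85 x 150 x 78 high, standing in the lane towards the customers; origin under its centre, 150 mm side along its y.
- tin: Bystander (leave alone): round metal tin, 71 diameter, 80 high, beyond the right crate, towards the customers; origin under its centre.
- figurine: Bystander (leave alone): small plain mechanic figure on a round foot, 52 diameter, 105 high, to the right of the right crate, farther from the robot; origin under its centre.
- card_box: Bystander (leave alone): grey open box of picture cards, 150 (its x) x 100 x 90 high, left of the left crate; origin under its centre.
- tyres: Bystander (leave alone): stack of two small kart tyres, 136 diameter, 72 high, right of the right crate; origin under its centre.
- bottle: Bystander (leave alone): green glass bottle, 60 diameter, 190 high, behind the tyres at the right; origin under its centre.
- engine: Bystander (leave alone): little two-cylinder engine model on a wooden plinth, 60 x 50 x 62 high, beyond the card box at the left; origin under its centre.
Things that resemble listed ones, but are neither listed nor needed, are in the scene too. What is shaped like the crate_b but blue or turquoise is not meant.

How it is judged:
By the outcome, as a careful person would: the job done as asked, in the order asked, and still so for the second after the job is handed in, with the robot touching nothing.
It also fails if it takes over 72 s, if anything falls off the work surface, if the arm or the gripper's body presses on something with over 40 N, if the wrist force passes 120 N, or if a joint passes its speed limit or range.

## Robot

A 7-joint arm with a two-finger parallel gripper is mounted at the origin on the work surface. World frame = base frame: x ahead of the robot, y to its left, z up, the work surface at z = 0. Lengths are in m, angles in rad, forces in N, time in s.
With the tool pointing down it reaches from about 0.4 to 0.85 m from the base axis. Payload 10.4 kg.
Tool frame: the origin (TCP) lies midway between the tips of the shut fingers; the grasp point (between the pads) lies 19 mm behind it; z points along the fingers, y is the direction in which the jaws open and shut (so a half turn about z gives the same grasp; the last joint's range is limited). The gripper opens to 85 mm and grips with 20 to 120 N. Pads are 22 mm wide; open, the fingers measure 114 mm over their backs; the gripper's body (76 mm by 85 mm) begins 54 mm behind the grasp point. The pads swing forward as they close: fully open they stand 13 mm farther back than shut.
Start: joints at [1.118, 0.332, -0.065, 1.46, 0.022, 1.35, -0.088], TCP at [0.26, -0.568, 0.231] pointing down, gripper open.
Joint ranges: [-2.6, 2.6], [-0.5, 2.12], [-1.47, 1.34], [0.16, 2.42], [-1.27, 4.41], [0.06, 2.06], [-2.6, 2.6]. Speed limits (rad/s): [2.22, 2.22, 2.79, 2.79, 3.14, 3.14, 3.14].

## Interface

Orientations are given as a unit quaternion [x, y, z, w].
In Python, from workcell import manip, viewer gives the robot as it stands.
- The arm moves only by the tool move_arm, never from a script. Its argument "deltas" is a list of rows, each a list of 7 numbers: the shift along the tool's x, y, z in m, then the turn, a rotation vector about the tool's x, y, z in degrees, then the opening, from -1 (shut) to 1 (fully open). In form: [[dx, dy, dz, wx, wy, wz, gripper], ...]. A call has 1 to 10 rows; each row shifts and turns the commanded pose from where the row before left it, along the tool's axes as they then stand; what a row does not reach is not made up. A row lasts 1/8 s, in which the tool goes at most 62.5 mm and 10.7 degrees, less where a joint would pass 70% of its speed; a pose out of reach is approached as far as the arm can. A call with a gripper value outside its range is refused whole. The fingers move at their own pace and stop on an object; "force" is the grip in N (left out, the last holds). Time passes only in rows, so rows that do not move let the fingers close. It gives the time, the measured TCP pose, the force and the opening at its end, in the units of the state.
- manip.get_obs(): the state, without advancing time (a new reading comes with each control period).
- viewer.camera(name): name is "scene" or "top" or "wrist"; returns (picture, depth): 384x512x3 uint8, red, green, blue; 384x512 float32, m along the optical axis (not along the pixel's ray), 0 where there is no reading.
- viewer.calibration(name): a dict with "fx", "fy", "cx", "cy" (pixels), "R" (3x3) and "t" (3): a world point X has camera coordinates R X + t; the wrist camera has in their place "T_tool_cam" (4x4, takes a point from camera to tool coordinates, whose origin is the TCP and whose axes are the flange's). Camera axes: x right, y down, z forward; pixel columns grow to the right and rows downward; lengths in m; the calibration is good to about 2 mm. The wrist camera is an equidistant fisheye: a pixel r from the principal point sees the ray r / f radians off the axis. A picture is of the moment at which its call begins: read the wrist's pose just before it. calibration takes no time and is no camera call.
- manip.hand_in(): hands the job in, once; it reports no verdict.
The state is a dict: "clock": time; "joint_pos": joint angles; "joint_velocities": joint speeds; "tau": joint torques, N m; "position": TCP position; "ee_rot": TCP orientation; "ft_force": force on the tool from outside, world axes, zero at the start; "torque": the same for the moment, N m; "grip_width": opening from 0.0 (shut) to 1.0 (fully open).
Only numpy, scipy, OpenCV 4.12 (cv2) and the standard library are available. Lean on these libraries where they do the work, as an engineer would, in place of code of your own. Each camera call takes 0.05 s, during which the arm holds its last target.

## Working session

There is one attempt and no reset: what is moved stays moved. The work goes in short steps, Python scripts to look and compute and a tool call to move; the robot and the scene stay as the last step left them, time stands still between calls to the robot, and variables do not carry over. Pictures are saved under pics/ and viewed, and the job is handed in when it is done.

Besides the shell and the picture viewer there is one more tool, called after "Call:" as name(argument=value, ...), one argument or row to a line, values as JSON. move_arm: Moves the arm, as the interface text tells. Its arguments: {"type":"object","properties":{"deltas":{"type":"array"},"force":{"type":"number"}},"required":["deltas"]}

```bash
ls; mkdir -p pics
python3 - <<'E'
from workcell import manip, viewer
import cv2,numpy as np
o=manip.get_obs();print({k:np.round(v,3).tolist() for k,v in o.items()})
for n in ['scene','top']:
    p,d=viewer.camera(n);cv2.imwrite(f'pics/{n}0.png',p[:,:,::-1]);np.save(f'{n}0.npy',d)
    c=viewer.calibration(n);print(n,{k:np.round(v,4).tolist() for k,v in c.items()})
print(viewer.calibration('wrist'))
E
```

```text
pics
{'clock': 0.0, 'joint_pos': [1.118, 0.333, -0.065, 1.461, 0.022, 1.35, -0.088], 'joint_velocities': [0.002, -0.0, 0.001, 0.0, 0.001, 0.002, -0.002], 'tau': [-0.001, -62.545, 0.049, -39.161, 0.016, 0.01, 0.0], 'position': [0.26, -0.568, 0.231], 'ee_rot': [0.977, 0.213, -0.0, -0.001], 'ft_force': [-0.214, 0.614, -0.037], 'torque': [-0.012, 0.079, -0.003], 'grip_width': 1.0}
scene {'fx': 372.4572, 'fy': 372.4572, 'cx': 260.1166, 'cy': 193.71, 'R': [[-0.4306, 0.9025, 0.0111], [0.5188, 0.2575, -0.8152], [-0.7385, -0.3452, -0.5791]], 't': [0.2147, -0.2371, 1.894]}
top {'fx': 354.4972, 'fy': 354.4972, 'cx': 254.5482, 'cy': 190.3192, 'R': [[-0.0278, -0.9995, 0.0123], [-0.9911, 0.0259, -0.1309], [0.1306, -0.0158, -0.9913]], 't': [0.0214, 0.5441, 1.4729]}
{'fx': 297.3186396354542, 'fy': 297.3186396354542, 'cx': 254.5212585774985, 'cy': 185.94067452369381, 'T_tool_cam': array([[-8.03306496e-04, -9.58507315e-01, -2.85066802e-01,
         7.20408777e-02],
       [ 9.99999631e-01, -8.56396268e-04,  6.15851691e-05,
         2.35767525e-04],
       [-3.03159980e-04, -2.85066647e-01,  9.58507650e-01,
        -1.42360028e-01],
       [ 0.00000000e+00,  0.00000000e+00,  0.00000000e+00,
         1.00000000e+00]])}
```

View pics/scene0.png

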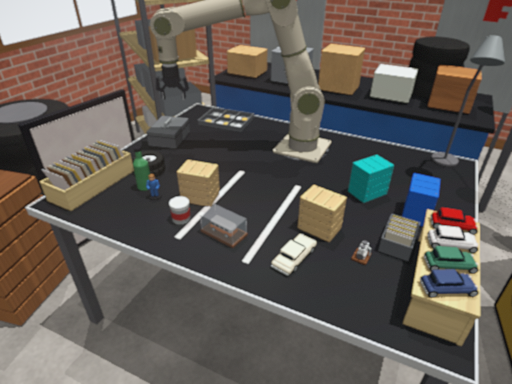

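View pics/top0.png

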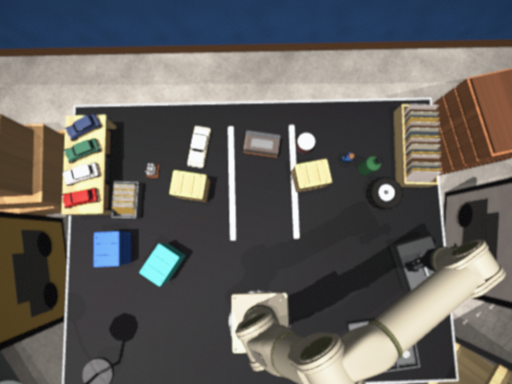

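The top view shows the two wooden crates at (189,185) and (312,174). The turquoise box (161,264) and blue box (111,249) are decoys. The tape lines are at columns ~232 and ~294. Next I'll measure these with depth.

```bash
cat > h.py <<'E'
import numpy as np,cv2
from workcell import manip,viewer
def cloud(n,d):
    c=viewer.calibration(n);R=np.array(c['R']);t=np.array(c['t'])
    v,u=np.mgrid[:384,:512]
    P=np.stack([(u-c['cx'])/c['fx']*d,(v-c['cy'])/c['fy']*d,d],-1)
    X=(P-t)@R
    X[d==0]=np.nan
    return X
def proj(n,X):
    c=viewer.calibration(n);p=np.array(c['R'])@np.array(X)+c['t'];return c['fx']*p[0]/p[2]+c['cx'],c['fy']*p[1]/p[2]+c['cy']
E
python3 - <<'E'
from h import *
d=np.load('top0.npy');X=cloud('top',d);im=cv2.imread('pics/top0.png')
def box(name,u0,u1,v0,v1,zl,zh):
    S=X[v0:v1,u0:u1].reshape(-1,3);m=(S[:,2]>zl)&(S[:,2]<zh);S=S[m]
    r=cv2.minAreaRect(S[:,:2].astype(np.float32));print(name,len(S),np.round(r[0],3),np.round(r[1],3),r[2],'z',np.round(np.median(S[:,2]),3),'ext',S[:,:2].min(0).round(3),S[:,:2].max(0).round(3))
box('L',165,215,165,205,.125,.16)
box('R',288,335,155,195,.125,.16)
box('coupe',180,215,122,170,.015,.08)
box('van',238,285,125,160,.015,.1)
box('tin',296,318,130,153,.04,.1)
box('fig',338,357,147,163,.02,.13)
box('cards',108,143,178,220,.02,.12)
box('tyres',364,403,176,212,.03,.1)
box('bottle',357,384,150,175,.03,.22)
box('engine',142,162,160,180,.015,.08)
hsv=im.astype(int).min(2)
for a,b in((224,240),(286,302)):
    S=X[120:245,a:b][hsv[120:245,a:b]>140];S=S[S[:,2]<.02]
    r=cv2.fitLine(S[:,:2].astype(np.float32),cv2.DIST_L2,0,.01,.01).ravel();print('tape',len(S),r.round(3),S[:,:2].min(0).round(3),S[:,:2].max(0).round(3))
E
python3 - <<'E'
import cv2
a=cv2.imread('pics/top0.png')[95:255,80:420];cv2.imwrite('pics/c0.png',cv2.resize(a,(800,376),interpolation=cv2.INTER_CUBIC))
E
```

```text
L 804 [0.562 0.274] [0.131 0.095] 80.1311264038086 z 0.14 ext [0.506 0.201] [0.617 0.344]
R 784 [ 0.593 -0.226] [0.095 0.131] 9.50737476348877 z 0.14 ext [ 0.536 -0.297] [ 0.65  -0.156]
coupe 650 [0.746 0.244] [0.073 0.18 ] 78.75371551513672 z 0.037 ext [0.654 0.198] [0.836 0.295]
van 741 [ 0.743 -0.029] [0.146 0.084] 80.13549041748047 z 0.077 ext [ 0.693 -0.107] [0.794 0.048]
tin 249 [ 0.742 -0.215] [0.068 0.068] 61.25279998779297 z 0.079 ext [ 0.707 -0.25 ] [ 0.778 -0.181]
fig 73 [ 0.67  -0.393] [0.031 0.045] 27.948284149169922 z 0.078 ext [ 0.655 -0.406] [ 0.693 -0.369]
cards 919 [0.519 0.555] [0.118 0.151] 86.21310424804688 z 0.067 ext [0.44  0.493] [0.592 0.618]
tyres 897 [ 0.518 -0.55 ] [0.134 0.15 ] 4.659737586975098 z 0.067 ext [ 0.451 -0.623] [ 0.59  -0.475]
bottle 291 [ 0.631 -0.474] [0.059 0.054] 25.405195236206055 z 0.124 ext [ 0.604 -0.506] [ 0.663 -0.448]
engine 93 [0.647 0.447] [0.047 0.048] 84.79100799560547 z 0.049 ext [0.621 0.422] [0.669 0.472]
tape 735 [1.    0.001 0.584 0.106] [0.337 0.092] [0.841 0.12 ]
tape 623 [ 1.    -0.001  0.58  -0.165] [ 0.338 -0.208] [ 0.841 -0.151]
```

View pics/c0.png

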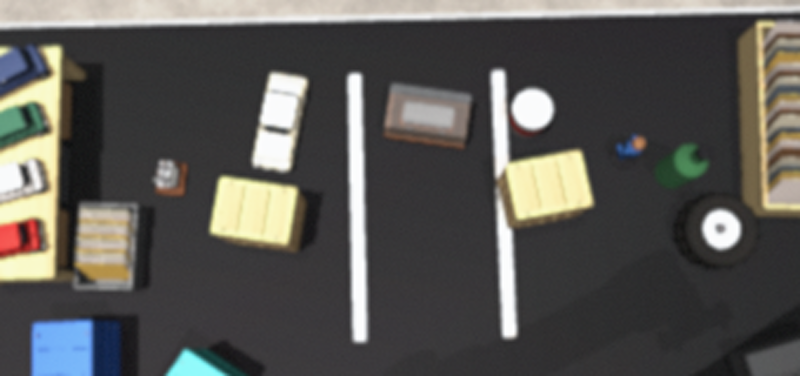

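```bash
cat >> h.py <<'E'
from scipy.spatial.transform import Rotation as Ro
def goal(p,head):
    "shift in tool axes and turn about tool z (deg) to reach p with tool x heading head"
    o=manip.get_obs();R=Ro.from_quat(o['ee_rot'])
    x=R.as_matrix()[:,0];h=np.degrees(np.arctan2(x[1],x[0]))
    s=R.inv().apply(np.array(p)-o['position'])
    print('pos',o['position'].round(4),'head',h.round(2),'shift',s.round(4),'turn z',round(-((head-h+180)%360-180),2),'t',round(o['clock'],2))
E
python3 - <<'E'
from h import *
X=cloud('top',np.load('top0.npy'))
S=X[235:290,135:190].reshape(-1,3);S=S[S[:,2]>.08];r=cv2.minAreaRect(S[:,:2].astype(np.float32));print(np.round(cv2.boxPoints(r),3),S[:,2].max())
for n,c,y in(('L',(.562,.274),-9.9),('R',(.593,-.226),9.5)):
    a=np.radians(y);ex=np.array([np.cos(a),np.sin(a)]);ey=np.array([-ex[1],ex[0]]);c=np.array(c)
    print(n,'far face',c+.0475*ex,'lying corners',[(c-ex*k+ey*j).round(3).tolist() for k in(.0475,.1875) for j in(-.065,.065)])
goal([.71*1,-.206,.28],9.5)
E
```

```text
[[0.172 0.381]
 [0.28  0.307]
 [0.334 0.386]
 [0.226 0.46 ]] 0.1495285374179849
L far face [0.60879269 0.26583337] lying corners [[0.504, 0.218], [0.526, 0.346], [0.366, 0.242], [0.388, 0.37]]
R far face [ 0.63984857 -0.21816024] lying corners [[0.557, -0.298], [0.535, -0.17], [0.419, -0.321], [0.397, -0.193]]
pos [ 0.2603 -0.5678  0.2306] head 24.63 shift [ 0.5596 -0.1416 -0.0492] turn z 15.13 t 0.1
```

Call:
move_arm(
  deltas=[
    [0.02,-0.005,-0.02,0,0,0,1],
    [0.05,-0.012,-0.02,0,0,0,1],
    [0.05,-0.012,-0.009,0,0,0,1],
    [0.05,-0.012,0,0,0,0,1],
    [0.05,-0.012,0,0,0,0,1],
    [0.05,-0.012,0,0,0,0,1],
    [0.05,-0.012,0,0,0,0,1],
    [0.05,-0.012,0,0,0,0,1],
    [0.05,-0.012,0,0,0,5,1],
    [0.03,-0.01,0,0,0,10,1],
  ],
)

```text
clock: 1.35
position: [0.6276, -0.2774, 0.2817]
ee_rot: [0.997, 0.084, 0.001, -0.001]
ft_force: [1.1, -0.0, -0.6]
grip_width: 0.999
```

Run:
```python
from h import *
goal([.679,-.211,.28],9.5)
```

```text
pos [ 0.6276 -0.2774  0.2817] head 9.59 shift [ 0.0617 -0.0569  0.0018] turn z 0.09 t 1.35
```

Call:
move_arm(
  deltas=[
    [0.03,-0.028,0,0,0,0,1],
    [0.031,-0.029,0,0,0,0,1],
    [0,0,0,0,0,0,1],
    [0,0,0.04,0,0,0,1],
    [0,0,0.04,0,0,0,1],
    [0,0,0,0,0,0,1],
  ],
)

```text
clock: 2.1
position: [0.674, -0.2149, 0.1981]
ee_rot: [0.996, 0.084, -0.002, -0.001]
ft_force: [0.1, -0.0, 0.7]
grip_width: 0.999
```

Run:
```python
from h import *
goal([.679,-.211,.102],9.5)
for n in ['scene','wrist','top']:
    p,d=viewer.camera(n);cv2.imwrite(f'pics/{n}1.png',p[:,:,::-1])
a=[cv2.imread(f'pics/{n}1.png') for n in('top','wrist')]
cv2.imwrite('pics/m1.png',cv2.resize(np.hstack(a),(800,300)))
```

```text
pos [ 0.674  -0.2149  0.1981] head 9.62 shift [ 0.006  -0.0029  0.0961] turn z 0.12 t 2.1
```

View pics/m1.png

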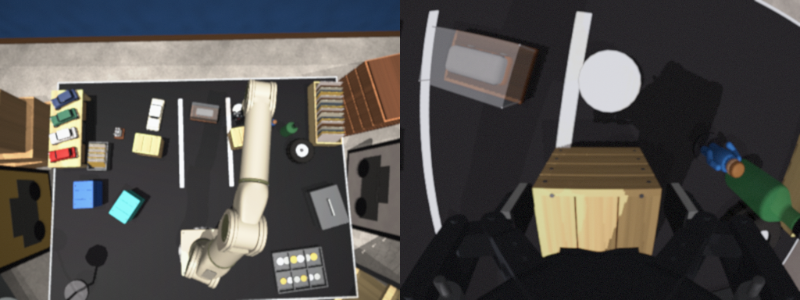

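View pics/scene1.png

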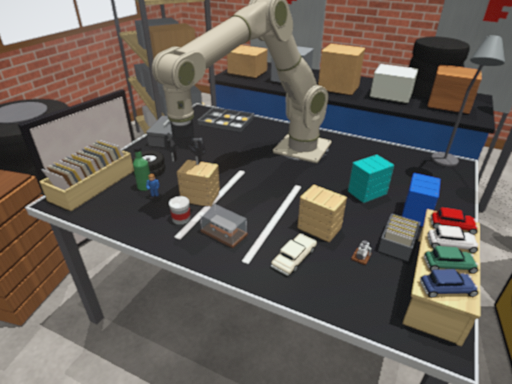

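Run:
```python
from h import *
print(proj('scene',[.674,-.215,.198]),proj('scene',[.593,-.226,.14]),proj('scene',[.674,-.215,0.1]))
print(proj('top',[.674,-.215,.198]))
a=cv2.imread('pics/scene1.png')[90:240,120:270];cv2.imwrite('pics/c1.png',cv2.resize(a,(600,600),interpolation=cv2.INTER_CUBIC))
```

```text
(np.float64(186.68120341693935), np.float64(165.0877923927268)) (np.float64(197.82390561070144), np.float64(167.62366326967359)) (np.float64(189.34478054184854), np.float64(187.30167489709152))
(np.float64(311.5667461561406), np.float64(150.06872907269744))
```

View pics/c1.png

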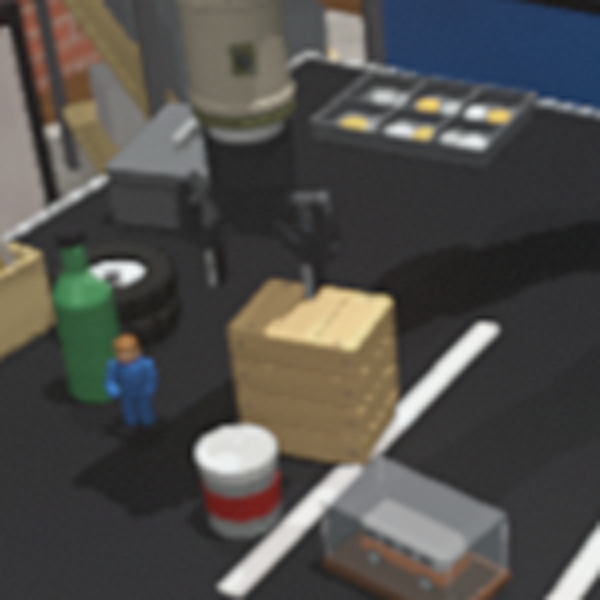

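Projections agree: the fingers hang just beyond the right crate's far face. Descending to tip height now.

Call:
move_arm(
  deltas=[
    [0.006,-0.003,0.03,0,0,0,1],
    [0,0,0.04,0,0,0,1],
    [0,0,0.026,0,0,0,1],
    [0,0,0,0,0,0,1],
    [-0.01,0,0,0,0,0,1],
    [-0.01,0,0,0,0,0,1],
    [0,0,0,0,0,0,1],
  ],
)

```text
clock: 3.12
position: [0.661, -0.2158, 0.1058]
ee_rot: [0.997, 0.083, 0.001, 0.001]
ft_force: [-0.1, -0.0, 0.3]
grip_width: 1.0
```

Run:
```python
from h import *
goal([.651,-.216,.102],9.5)
p,d=viewer.camera('scene');a=p[90:240,120:270,::-1];cv2.imwrite('pics/c2.png',cv2.resize(a,(500,500),interpolation=cv2.INTER_CUBIC))
# arc plan
for th in range(0,58,4):
    c,s=np.cos(np.radians(th)),np.sin(np.radians(th));print(th,round(95*c-115*s-95,1),round(95*s+115*c-115,1))
```

```text
pos [ 0.661  -0.2158  0.1058] head 9.56 shift [-0.0099 -0.0014  0.0038] turn z 0.06 t 3.12
0 0.0 0.0
4 -8.3 6.3
8 -16.9 12.1
12 -26.0 17.2
16 -35.4 21.7
20 -45.1 25.6
24 -55.0 28.7
28 -65.1 31.1
32 -75.4 32.9
36 -85.7 33.9
40 -96.1 34.2
44 -106.5 33.7
48 -116.9 32.5
52 -127.1 30.7
56 -137.2 28.1
```

View pics/c2.png

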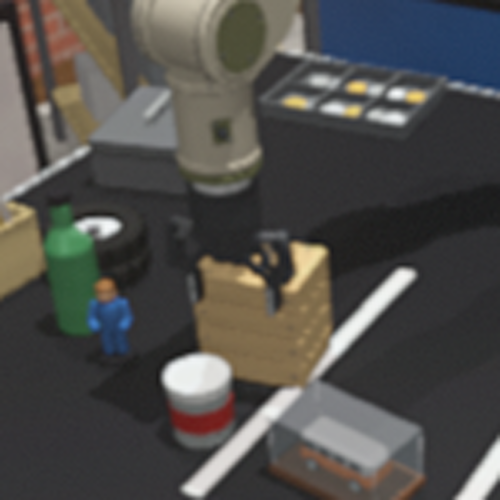

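Call:
move_arm(
  deltas=[
    [-0.006,0,0,0,0,0,1],
    [-0.004,0,0,0,0,0,1],
    [-0.004,0,-0.002,0,0,0,1],
    [-0.006,0,-0.004,0,0,0,1],
    [-0.008,0,-0.006,0,0,0,1],
    [-0.009,0,-0.005,0,0,0,1],
    [-0.009,0,-0.004,0,0,0,1],
    [-0.01,0,-0.004,0,0,0,1],
  ],
)

```text
clock: 4.18
position: [0.6051, -0.2243, 0.1294]
ee_rot: [0.996, 0.084, -0.0, -0.0]
ft_force: [0.3, 0.9, 0.0]
grip_width: 1.002
```

Run:
```python
from h import *
goal([.651,-.216,.102],9.5)
p,d=viewer.camera('scene');a=p[90:240,120:270,::-1];cv2.imwrite('pics/c3.png',cv2.resize(a,(500,500),interpolation=cv2.INTER_CUBIC))
```

```text
pos [ 0.6051 -0.2243  0.1294] head 9.62 shift [ 0.0466 -0.0005  0.0273] turn z 0.12 t 4.17
```

View pics/c3.png

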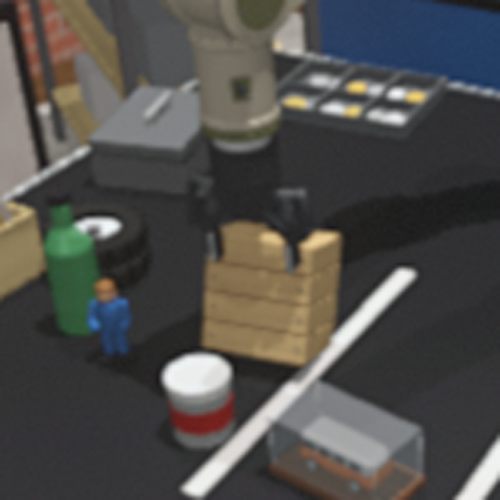

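The right crate is tipping cleanly (about 18°). I'll carry on along the arc.

Call:
move_arm(
  deltas=[
    [-0.01,0,-0.003,0,0,0,1],
    [-0.01,0,-0.003,0,0,0,1],
    [-0.01,0,-0.002,0,0,0,1],
    [-0.01,0,-0.001,0,0,0,1],
    [-0.01,0,0,0,0,0,1],
    [-0.01,0,0,0,0,0,1],
    [-0.008,0,0.001,0,0,0,1],
    [0,0,0,0,0,0,1],
  ],
)

```text
clock: 5.22
position: [0.5385, -0.2359, 0.1372]
ee_rot: [0.997, 0.084, -0.0, 0.0]
ft_force: [-0.3, -0.4, 0.7]
grip_width: 1.0
```

Run:
```python
from h import *
goal([.651,-.216,.102],9.5)
p,d=viewer.camera('scene');a=p[90:240,120:270,::-1];cv2.imwrite('pics/c4.png',cv2.resize(a,(500,500),interpolation=cv2.INTER_CUBIC))
```

```text
pos [ 0.5385 -0.2359  0.1372] head 9.59 shift [ 0.1143 -0.0009  0.0352] turn z 0.09 t 5.22
```

View pics/c4.png

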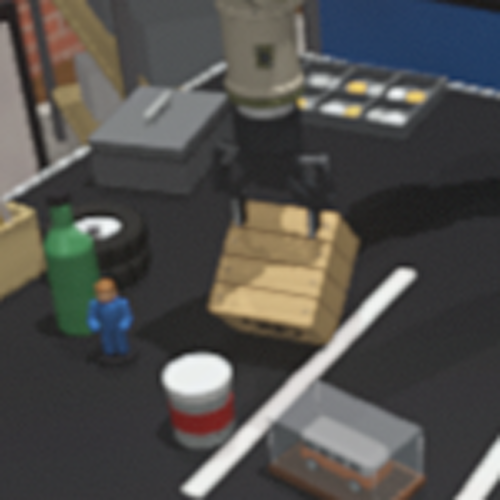

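Call:
move_arm(
  deltas=[
    [-0.008,0,0,0,0,0,1],
    [-0.008,0,0.001,0,0,0,1],
    [-0.008,0,0.002,0,0,0,1],
    [-0.004,0,0,0,0,0,1],
    [0,0,0,0,0,0,1],
    [0,0,0,0,0,0,1],
  ],
)

```text
clock: 6.02
position: [0.5117, -0.2402, 0.1344]
ee_rot: [0.996, 0.084, 0.0, 0.0]
ft_force: [-0.4, 0.1, 0.7]
grip_width: 1.002
```

Run:
```python
from h import *
goal([.651,-.216,.102],9.5)
p,d=viewer.camera('scene');a=p[90:240,120:270,::-1];cv2.imwrite('pics/c5.png',cv2.resize(a,(500,500),interpolation=cv2.INTER_CUBIC))
```

```text
pos [ 0.5117 -0.2402  0.1344] head 9.63 shift [ 0.1413 -0.0005  0.0325] turn z 0.13 t 6.03
```

View pics/c5.png

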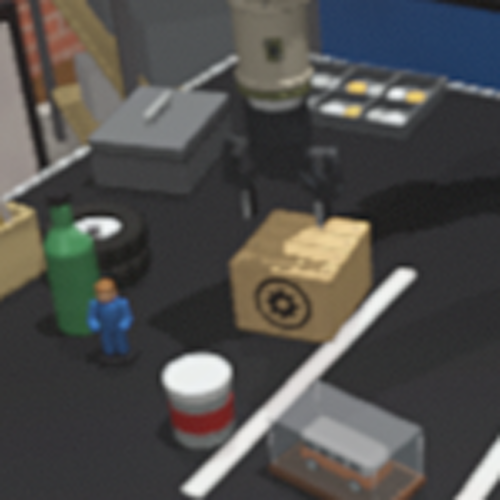

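The right crate lies over with the cog ring stamp visible at (283,303) in the crop, so the right crate is the sold one. Now the left crate.

Run:
```python
from h import *
print(manip.get_obs()['joint_pos'].round(2))
goal([.649,.259,.25],-9.9)
```

```text
[ 0.58  0.29 -0.26  1.73  0.08  1.13 -1.11]
pos [ 0.5118 -0.2402  0.1344] head 9.64 shift [ 0.2189 -0.4691 -0.1156] turn z 19.54 t 6.08
```

Call:
move_arm(
  deltas=[
    [0,0,-0.04,0,0,0,1],
    [0,0,-0.05,0,0,0,1],
    [0.02,-0.03,-0.026,0,0,0,1],
    [0.03,-0.05,0,0,0,0,1],
    [0.03,-0.05,0,0,0,0,1],
    [0.03,-0.05,0,0,0,0,1],
    [0.03,-0.05,0,0,0,0,1],
    [0.03,-0.05,0,0,0,0,1],
    [0.03,-0.05,0,0,0,10,1],
    [0,-0.04,0,0,0,9.5,1],
  ],
)

```text
clock: 7.32
position: [0.6542, 0.1616, 0.2494]
ee_rot: [0.996, -0.088, -0.001, -0.0]
ft_force: [-0.5, 0.1, 0.6]
grip_width: 0.999
```

Run:
```python
from h import *
print(manip.get_obs()['joint_pos'].round(2))
goal([.649,.259,.25],-9.9)
```

```text
[-0.03  0.47 -0.41  1.27  0.18  1.44 -2.17]
pos [0.6542 0.1616 0.2494] head -10.1 shift [-0.0222 -0.095  -0.0005] turn z -0.2 t 7.33
```

Joint 7 is nearing its limit, so I'll turn half round. The grasp is symmetric, so this costs nothing.

Call:
move_arm(
  deltas=[
    [-0.011,-0.047,0,0,0,-5,1],
    [-0.01,-0.048,0,0,0,-5,1],
    [0,0,0,0,0,-10,1],
    [0,0,0,0,0,-10,1],
    [0,0,0,0,0,-10,1],
    [0,0,0,0,0,-10,1],
    [0,0,0,0,0,-10,1],
    [0,0,0,0,0,-10,1],
    [0,0,0,0,0,-10,1],
    [0,0,0,0,0,-10,1],
  ],
)

```text
clock: 8.57
position: [0.6452, 0.2556, 0.2501]
ee_rot: [0.763, 0.646, -0.0, -0.0]
ft_force: [0.7, 0.1, 1.0]
grip_width: 1.0
```

Call:
move_arm(
  deltas=[
    [0,0,0,0,0,-10,1],
    [0,0,0,0,0,-10,1],
    [0,0,0,0,0,-10,1],
    [0,0,0,0,0,-10,1],
    [0,0,0,0,0,-10,1],
    [0,0,0,0,0,-10,1],
    [0,0,0,0,0,-10,1],
    [0,0,0,0,0,-10,1],
    [0,0,0,0,0,-10,1],
    [0,0,0,0,0,0,1],
  ],
)

```text
clock: 9.82
position: [0.6452, 0.2555, 0.25]
ee_rot: [0.087, 0.996, 0.0, -0.0]
ft_force: [0.5, 0.1, 0.7]
grip_width: 1.0
```

Run:
```python
from h import *
print(manip.get_obs()['joint_pos'].round(2))
goal([.649,.259,.102],170.1)
p,d=viewer.camera('scene');a=p[130:290,230:390,::-1];cv2.imwrite('pics/d1.png',cv2.resize(a,(500,500),interpolation=cv2.INTER_CUBIC))
```

```text
[ 0.13  0.65 -0.96  1.18  0.52  1.55  0.67]
pos [0.6452 0.2555 0.25  ] head 170.06 shift [-0.0032  0.0041  0.148 ] turn z -0.04 t 9.82
```

View pics/d1.png

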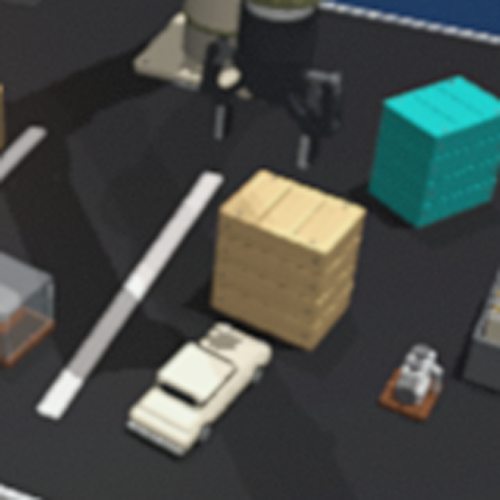

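Call:
move_arm(
  deltas=[
    [-0.003,0.004,0.03,0,0,0,1],
    [0,0,0.045,0,0,0,1],
    [0,0,0.045,0,0,0,1],
    [0,0,0.024,0,0,0,1],
    [0,0,0,0,0,0,1],
    [0.01,0,0,0,0,0,1],
    [0.01,0,0,0,0,0,1],
    [0,0,0,0,0,0,1],
  ],
)

```text
clock: 10.88
position: [0.6284, 0.2631, 0.1077]
ee_rot: [0.085, 0.996, 0.0, 0.001]
ft_force: [-0.2, -0.4, 0.4]
grip_width: 1.001
```

Run:
```python
from h import *
print(manip.get_obs()['joint_pos'].round(2))
goal([.620,.264,.105],170.1)
p,d=viewer.camera('scene');a=p[130:290,230:390,::-1];cv2.imwrite('pics/d2.png',cv2.resize(a,(500,500),interpolation=cv2.INTER_CUBIC))
```

```text
[ 0.14  0.72 -0.92  1.4   0.58  1.3   0.59]
pos [0.6284 0.2631 0.1077] head 170.2 shift [ 0.0085 -0.0005  0.0027] turn z 0.1 t 10.88
```

View pics/d2.png

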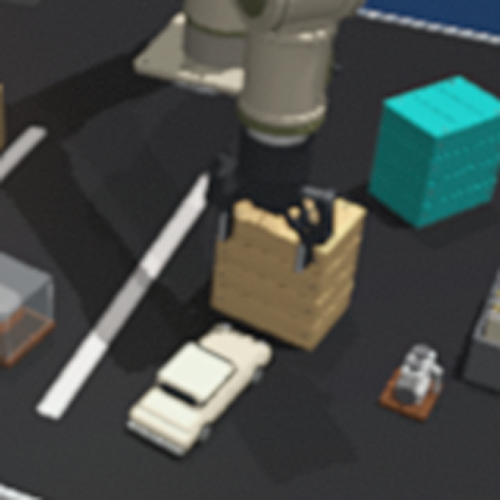

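Fingers are behind the left crate at about 120 mm height. I'll tip it on the same arc.

Call:
move_arm(
  deltas=[
    [0.006,0,0.002,0,0,0,1],
    [0.004,0,0,0,0,0,1],
    [0.004,0,-0.002,0,0,0,1],
    [0.006,0,-0.004,0,0,0,1],
    [0.008,0,-0.006,0,0,0,1],
    [0.009,0,-0.005,0,0,0,1],
    [0.009,0,-0.004,0,0,0,1],
    [0.01,0,-0.004,0,0,0,1],
  ],
)

```text
clock: 11.92
position: [0.573, 0.2719, 0.1294]
ee_rot: [0.086, 0.996, -0.0, -0.0]
ft_force: [1.5, -0.6, -0.0]
grip_width: 1.0
```

Call:
move_arm(
  deltas=[
    [0.01,0,-0.003,0,0,0,1],
    [0.01,0,-0.003,0,0,0,1],
    [0.01,0,-0.002,0,0,0,1],
    [0.01,0,-0.001,0,0,0,1],
    [0.01,0,0,0,0,0,1],
    [0.01,0,0,0,0,0,1],
    [0.008,0,0.001,0,0,0,1],
    [0,0,0,0,0,0,1],
  ],
)

```text
clock: 12.92
position: [0.5063, 0.2837, 0.1372]
ee_rot: [0.086, 0.996, -0.0, -0.0]
ft_force: [0.5, 0.2, 0.2]
grip_width: 1.002
```

Run:
```python
from h import *
goal([.620,.264,.105],170.1)
p,d=viewer.camera('scene');a=p[130:290,230:390,::-1];cv2.imwrite('pics/d3.png',cv2.resize(a,(500,500),interpolation=cv2.INTER_CUBIC))
```

```text
pos [0.5063 0.2837 0.1372] head 170.17 shift [-0.1154  0.      0.0322] turn z 0.07 t 12.93
```

View pics/d3.png

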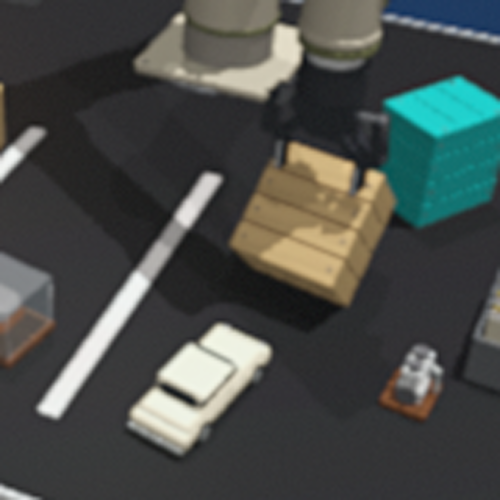

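Call:
move_arm(
  deltas=[
    [0.008,0,0,0,0,0,1],
    [0.008,0,0.001,0,0,0,1],
    [0.008,0,0.002,0,0,0,1],
    [0.004,0,0,0,0,0,1],
    [0,0,0,0,0,0,1],
    [0,0,0,0,0,0,1],
  ],
)

```text
clock: 13.72
position: [0.4796, 0.2882, 0.1343]
ee_rot: [0.086, 0.996, -0.0, 0.0]
ft_force: [0.1, 1.1, 0.6]
grip_width: 0.998
```

Run:
```python
from h import *
print(manip.get_obs()['joint_pos'].round(2))
goal([.620,.264,.105],170.1)
p,d=viewer.camera('scene');cv2.imwrite('pics/d4.png',cv2.resize(p[100:290,130:390,::-1],(780,570),interpolation=cv2.INTER_CUBIC))
```

```text
[ 0.23  0.47 -1.06  1.72  0.44  1.22  0.45]
pos [0.4796 0.2882 0.1343] head 170.11 shift [-0.1425  0.0003  0.0294] turn z 0.01 t 13.72
```

View pics/d4.png

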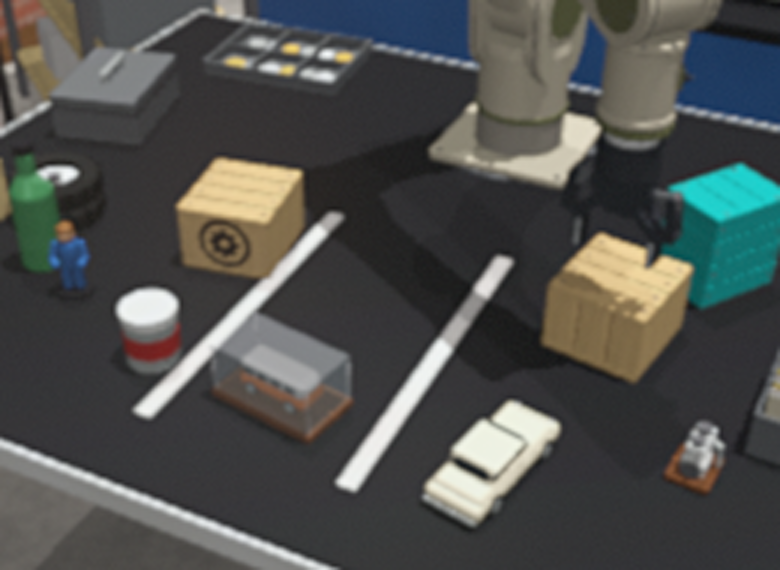

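Both crates are lying. The left one is plain at (595,325) and the right one is stamped at (223,242). Now I'll measure the stamped crate as it lies.

Run:
```python
from h import *
for n in('top','scene'):
    p,d=viewer.camera(n);X=cloud(n,d).reshape(-1,3);C=p.reshape(-1,3).astype(int)
    m=(X[:,0]>.36)&(X[:,0]<.6)&(X[:,1]>-.4)&(X[:,1]<-.1)&(X[:,2]>.085)&(X[:,2]<.105)
    S=X[m];r=cv2.minAreaRect(S[:,:2].astype(np.float32));print(n,len(S),np.round(r[0],3),np.round(r[1],3),r[2])
goal([.5,0,.24],90)
```

```text
top 1096 [ 0.474 -0.245] [0.14  0.132] 9.219741821289062
scene 609 [ 0.477 -0.244] [0.147 0.133] 9.559037208557129
pos [0.4795 0.2882 0.1343] head 170.11 shift [-0.0697 -0.2804 -0.1057] turn z 80.11 t 13.88
```

Call:
move_arm(
  deltas=[
    [0,0,-0.03,0,0,0,1],
    [0,0,-0.045,0,0,0,1],
    [0,0,-0.04,0,0,5,1],
    [0,0,0,0,0,10,1],
    [0,0,0,0,0,10,1],
    [0,0,0,0,0,10,1],
    [0,0,0,0,0,10,1],
    [0,0,0,0,0,10,1],
    [0,0,0,0,0,10,1],
    [0,0,0,0,0,10,1],
  ],
)

```text
clock: 15.12
position: [0.4793, 0.2884, 0.2493]
ee_rot: [0.677, 0.736, -0.0, -0.0]
ft_force: [0.7, 0.2, 0.2]
grip_width: 0.998
```

Call:
move_arm(
  deltas=[
    [-0.04,0,0,0,0,5,1],
    [-0.055,0,0,0,0,0,1],
    [-0.055,0,0,0,0,0,1],
    [-0.055,0,0,0,0,0,1],
    [-0.055,0,0,0,0,0,1],
    [-0.055,0,0,0,0,0,1],
    [-0.055,0,0,0,0,0,1],
    [-0.055,0,0,0,0,0,1],
    [-0.055,0,0,0,0,0,1],
    [-0.055,0,0,0,0,0,1],
  ],
)

```text
clock: 16.38
position: [0.4839, -0.2483, 0.2495]
ee_rot: [0.706, 0.708, -0.0, 0.0]
ft_force: [1.1, 1.0, 0.8]
grip_width: 1.0
```

Run:
```python
from h import *
print(manip.get_obs()['joint_pos'].round(2))
goal([.475,-.38,.25],90)
```

```text
[ 0.84  0.18 -0.5   1.63  0.09  1.35  0.32]
pos [ 0.4839 -0.2483  0.2495] head 90.13 shift [-0.1317 -0.0092 -0.0005] turn z 0.13 t 16.38
```

Call:
move_arm(
  deltas=[
    [-0.045,-0.004,0,0,0,0,1],
    [-0.045,-0.004,0,0,0,0,1],
    [-0.042,-0.001,0,0,0,0,1],
    [0,0,0,0,0,0,1],
    [0,0,0.05,0,0,0,1],
    [0,0,0.05,0,0,0,1],
    [0,0,0.05,0,0,0,1],
    [0,0,0,0,0,0,1],
  ],
)

```text
clock: 17.38
position: [0.4735, -0.3762, 0.096]
ee_rot: [0.706, 0.708, -0.0, -0.004]
ft_force: [0.0, -0.7, 0.2]
grip_width: 1.003
```

Run:
```python
from h import *
goal([.475,-.38,.036],90)
p,d=viewer.camera('scene');cv2.imwrite('pics/e1.png',cv2.resize(p[80:270,110:370,::-1],(780,570),interpolation=cv2.INTER_CUBIC))
```

```text
pos [ 0.4735 -0.3762  0.096 ] head 90.19 shift [-0.0041  0.0018  0.06  ] turn z 0.19 t 17.38
```

View pics/e1.png

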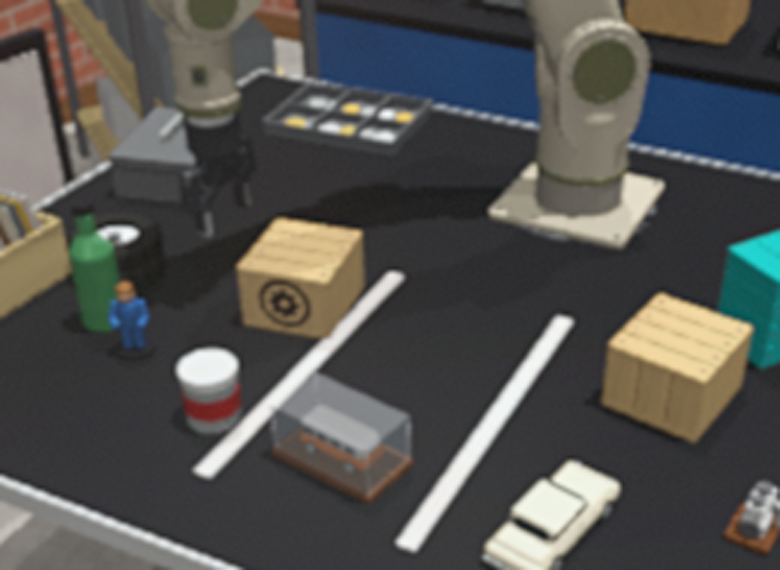

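Call:
move_arm(
  deltas=[
    [0,0.001,0.03,0,0,0,1],
    [0,0,0.03,0,0,0,1],
    [0,0,0,0,0,0,1],
    [0.015,0,0,0,0,0,1],
    [0.012,0,0,0,0,0,1],
    [0.01,0,0,0,0,0,1],
    [0.01,0,0,0,0,0,1],
    [0.01,0,0,0,0,0,1],
    [0.01,0,0,0,0,0,1],
    [0.01,0,0,0,0,0,1],
  ],
)

```text
clock: 18.68
position: [0.4761, -0.3014, 0.0394]
ee_rot: [0.707, 0.708, -0.0, 0.0]
ft_force: [-0.3, -2.7, 0.9]
grip_width: 1.0
```

Run:
```python
from h import *
goal([.475,-.11,.036],90)
p,d=viewer.camera('scene');cv2.imwrite('pics/e2.png',cv2.resize(p[80:270,110:370,::-1],(780,570),interpolation=cv2.INTER_CUBIC))
```

```text
pos [ 0.4761 -0.3014  0.0394] head 90.09 shift [ 0.1914 -0.0008  0.0033] turn z 0.09 t 18.68
```

View pics/e2.png

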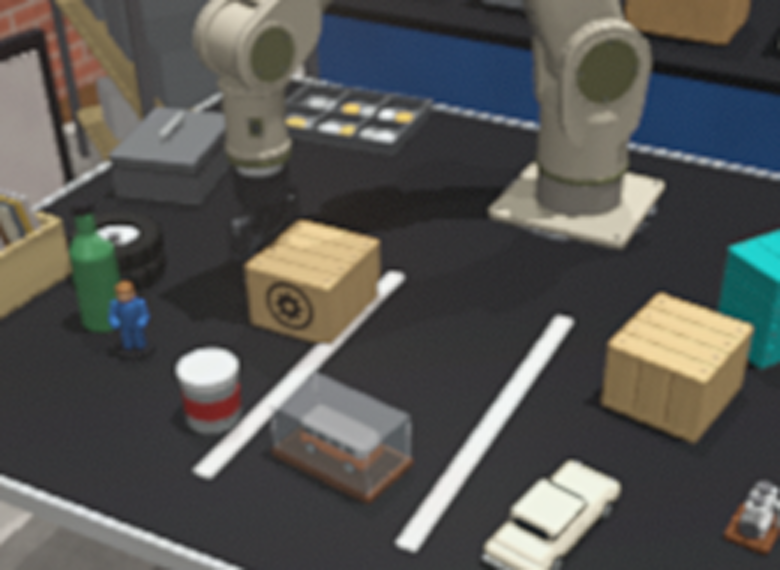

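It slides nicely and has aligned with the lane.

Call:
move_arm(
  deltas=[
    [0.012,0,0,0,0,0,1],
    [0.012,0,0,0,0,0,1],
    [0.012,0,0,0,0,0,1],
    [0.012,0,0,0,0,0,1],
    [0.012,0,0,0,0,0,1],
    [0.012,0,0,0,0,0,1],
    [0.012,0,0,0,0,0,1],
    [0.012,0,0,0,0,0,1],
    [0.012,0,0,0,0,0,1],
    [0.012,0,0,0,0,0,1],
  ],
)

```text
clock: 19.98
position: [0.4759, -0.1808, 0.0394]
ee_rot: [0.706, 0.708, 0.0, 0.0]
ft_force: [0.3, -4.0, 2.1]
grip_width: 1.003
```

Run:
```python
from h import *
goal([.475,-.106,.038],90)
p,d=viewer.camera('scene');cv2.imwrite('pics/e3.png',cv2.resize(p[80:270,110:370,::-1],(780,570),interpolation=cv2.INTER_CUBIC))
X=cloud('scene',d).reshape(-1,3)
m=(X[:,0]>.36)&(X[:,0]<.6)&(X[:,1]>-.25)&(X[:,1]<.08)&(X[:,2]>.085)&(X[:,2]<.103)
S=X[m];r=cv2.minAreaRect(S[:,:2].astype(np.float32));print(len(S),np.round(r[0],3),np.round(r[1],3),r[2])
```

```text
pos [ 0.4759 -0.1808  0.0394] head 90.12 shift [ 0.0748 -0.0007  0.0014] turn z 0.12 t 19.98
692 [ 0.475 -0.112] [0.152 0.153] 0.09738509356975555
```

View pics/e3.png

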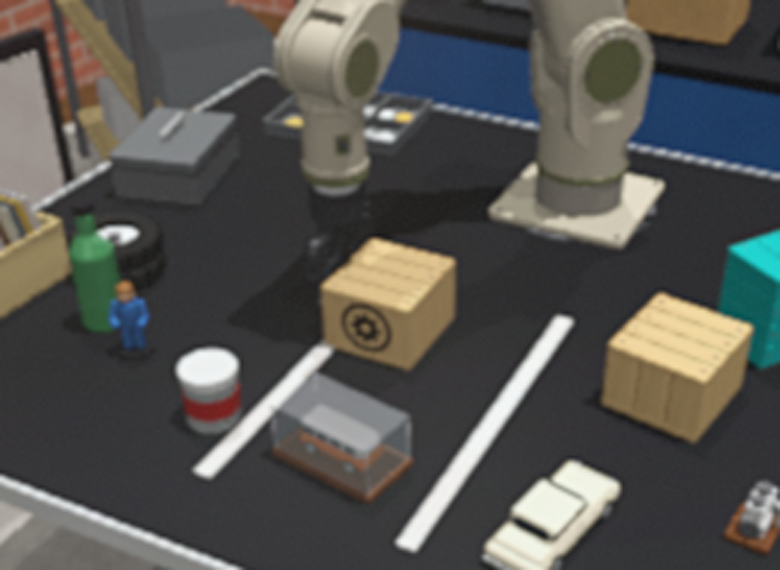

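Call:
move_arm(
  deltas=[
    [0.012,0,0,0,0,0,1],
    [0.012,0,0,0,0,0,1],
    [0.012,0,0,0,0,0,1],
    [0.012,0,0,0,0,0,1],
    [0.01,0,0,0,0,0,1],
    [0.008,0,0,0,0,0,1],
    [0.005,0,0,0,0,0,1],
    [0,0,0,0,0,0,1],
  ],
)

```text
clock: 21.02
position: [0.4757, -0.1096, 0.0393]
ee_rot: [0.706, 0.708, 0.0, -0.0]
ft_force: [-0.2, 1.0, 3.5]
grip_width: 1.0
```

Call:
move_arm(
  deltas=[
    [-0.015,0,0,0,0,0,1],
    [-0.03,0,0,0,0,0,1],
    [-0.04,0,0,0,0,0,1],
    [-0.02,0,-0.03,0,0,0,1],
    [-0.02,0,-0.05,0,0,0,1],
    [-0.05,0,-0.05,0,0,0,1],
    [-0.05,0,-0.05,0,0,0,1],
    [-0.05,0,0,0,0,0,1],
    [0,0,0,0,0,0,1],
  ],
)

```text
clock: 22.15
position: [0.4737, -0.3793, 0.2068]
ee_rot: [0.709, 0.705, -0.001, -0.0]
ft_force: [-0.6, 0.6, 0.4]
grip_width: 1.0
```

Run:
```python
from h import *
o=manip.get_obs();print(o['position'],o['clock'])
for n in('top','scene'):
    p,d=viewer.camera(n);cv2.imwrite(f'pics/f_{n}.png',p[:,:,::-1]);X=cloud(n,d).reshape(-1,3)
    for nm,a,b in(('R',-.2,.09),('L',.2,.4)):
        m=(X[:,0]>.34)&(X[:,0]<.6)&(X[:,1]>a)&(X[:,1]<b)&(X[:,2]>.085)&(X[:,2]<.105)
        S=X[m];r=cv2.minAreaRect(S[:,:2].astype(np.float32));print(n,nm,len(S),np.round(r[0],3),np.round(r[1],3),r[2])
X=cloud('top',viewer.camera('top')[1])
def box(name,u0,u1,v0,v1,zl,zh):
    S=X[v0:v1,u0:u1].reshape(-1,3);m=(S[:,2]>zl)&(S[:,2]<zh);S=S[m]
    r=cv2.minAreaRect(S[:,:2].astype(np.float32));print(name,len(S),np.round(r[0],3))
box('coupe',180,215,122,170,.015,.08)
box('van',238,285,125,160,.015,.1)
box('tin',296,318,130,153,.04,.1)
box('fig',338,357,147,163,.02,.13)
box('cards',108,143,178,220,.02,.12)
box('tyres',364,403,176,212,.03,.1)
box('bottle',357,384,150,175,.03,.22)
box('engine',142,162,160,180,.015,.08)
a=cv2.imread('pics/f_scene.png')[80:270,110:370];cv2.imwrite('pics/f1.png',cv2.resize(a,(780,570),interpolation=cv2.INTER_CUBIC))
```

```text
[ 0.47365102 -0.3793232   0.20678613] 22.15
top R 1093 [ 0.476 -0.033] [0.13 0.14] 88.64456176757812
top L 1123 [0.443 0.295] [0.132 0.14 ] 79.93728637695312
scene R 701 [ 0.479 -0.03 ] [0.149 0.132] 0.25972938537597656
scene L 834 [0.445 0.296] [0.133 0.149] 79.3332748413086
coupe 643 [0.745 0.245]
van 747 [ 0.744 -0.028]
tin 246 [ 0.742 -0.215]
fig 73 [ 0.669 -0.391]
cards 911 [0.518 0.555]
tyres 0 [0. 0.]
bottle 290 [ 0.631 -0.474]
engine 93 [0.649 0.442]
```

View pics/f1.png

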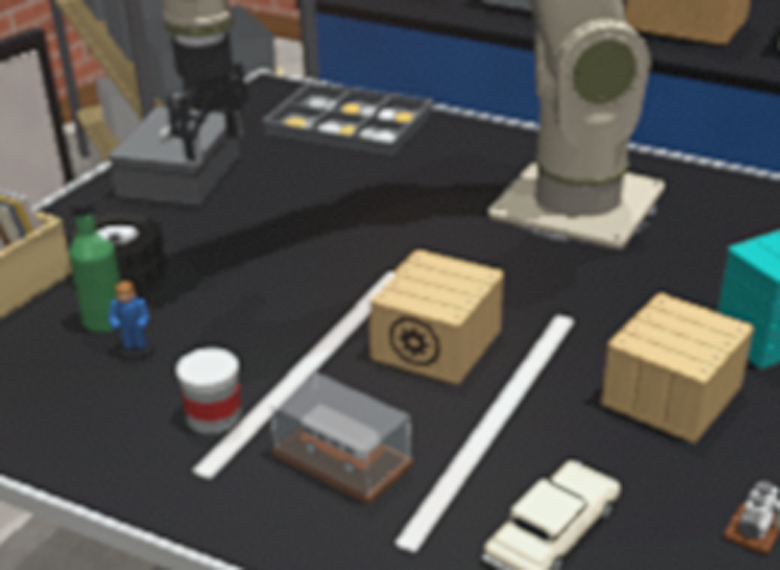

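View pics/f_top.png

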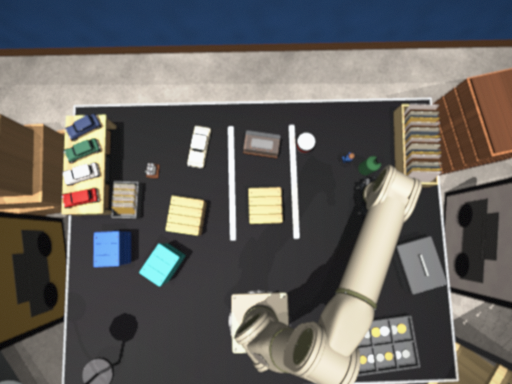

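The stamped crate is centred in the lane at (266,205) in the top view, with the stamp facing the customers. The plain crate lies where it fell at (186,215). The robot is touching nothing, so I'm handing in.

```bash
python3 -c "
from workcell import manip
print(manip.hand_in())"
```

```text
the job is handed in; nothing more can be done
None
```

The job is done and handed in at about 22 s on the clock. I tipped both crates towards the robot with the open fingertips, the right one first. The stamp was under the right crate, so I pushed that one sideways into the lane and left the plain left crate where it fell.

**Stamped crate:** it lies with its centre at (0.476, -0.033) m, within 2° of square to the lane. That is about 3 mm off the lane's middle line, leaving roughly 60 mm to each tape. The stamp faces the customers.

**Plain crate:** it lies at (0.443, 0.295) m with its underside facing the customers, turned about 10° as it stood at the start.

**Other goods:** the coupe, van, tin, figurine, card box and bottle measured within 2 mm of where they started. The engine read about 5 mm off between the two looks; it is only a few pixels wide, the arm never came near it, and it looks unmoved in the pictures. The arm hid the tyres from the top camera in the last check, so I have no measurement for them. In the scene picture they look unmoved.

**Forces:** the force readings, taken at the end of each move, stayed below about 5 N.

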